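Fetch the star wand from behind the craft sets

TASK

A customer wants the purple star wand that lies behind the two standing craft-set boxes on the display riser. First clear both boxes aside, standing upright on the black rubber mat; then lay the wand flat on the mint-green pad with the middle of its length on the middle of the pad; finally put each box back upright exactly where it stood on the riser, square to it. Do not disturb the glue stick or the toy cup.

Things in the scene. Friction and masses are not known exactly. Their poses are not given: they have to be found in the camera images.
- white_set_center (a point): White craft-set carton (white on top too), 30 (along its x, thickness) x 118 (along y) x 80 mm high, 0.14 kg or so, rigid. It stands upright on one of the riser's two blue fabric panels (left or right differs from start to start), its window front to the robot's side. The point is its centre, 40 mm above its underside; x points to its back, z up.
- pink_set_center (a point): Magenta craft-set carton (magenta on top too), 32 (along its x, thickness) x 100 (along y) x 75 mm high, 0.14 kg or so, rigid. It stands upright on one of the riser's two blue fabric panels (left or right differs from start to start), its window front to the robot's side. The point is its centre, 37.5 mm above its underside; x points to its back, z up.
- wand_center (a point): Toy wand with striped purple shaft and star, lying flat along its y axis on the low rear shelf of the riser: 230 mm long, about 35 g; shaft 11 mm thick; star 59 mm across, 11 mm thick, at the -y end (y -115 to -58 mm). The point is the middle of its length, on the shaft, 6.5 mm above its underside; grip it here across the shaft (along x). z up.
- riser: Fixed white display riser with two levels, 290 mm along y. Front step: x from -66 to 0 mm, top 22 mm above the counter, with two blue fabric panels centred at x = -30, y = +65 and -65 mm on which the boxes stand. Rear shelf: x from 0 to 76 mm, top 6 mm above the counter. Origin on the counter, x to the back, z up.
- side_mat: Fixed black rubber mat on which the boxes are parked, 160 (x) x 140 (y) x 4 mm; it lies to the left or right of the riser. Origin at the centre of its underside, on the counter; z up. Both boxes fit on it one behind the other, long sides along its y, at x = +40 and -40 mm.
- felt_pad: Fixed mint-green pad for the wand, 160 (x) x 140 (y) x 4 mm, on the other side of the riser. Origin at the centre of its underside, on the counter; z up. The wand is longer than the pad and may lie across it in any direction.
- glue_center (a point): Magenta and yellow glue stick standing loose in front of the riser, 27 mm across, 88 mm high; a bystander, easily knocked over. The point is its centre, half-way up.
- cup_center (a point): Purple toy tea cup standing loose in front of the riser, 44 x 53 x 28 mm; a bystander. The point is its centre, half-way up.
Mind the look-alikes: they are no part of the job. Leave any yellow look-alike of the part that bears pink_set_center alone.

How it is judged (in metres and radians):
On the way, in this order (a step that is already met when the one before it is completed fails the run):
1. both boxes stand upright on the black mat, the wand still in its place (x of white_set_center in the frame of side_mat between -0.08 and 0.08 m and y of white_set_center in the frame of side_mat between -0.06 and 0.06 m and height (world z) of each of white_set_center, pink_set_center below 0.055 m and angle between each of white_set_center, pink_set_center's own z axis and vertical below 0.15 rad and x of pink_set_center in the frame of side_mat between -0.08 and 0.08 m and y of pink_set_center in the frame of side_mat between -0.06 and 0.06 m and distance of wand_center from where it was at the start of the episode below 0.03 m), for 0.2 s.
2. the wand lies centred on the mint-green pad while both boxes still stand on the mat (horizontal distance between wand_center and felt_pad below 0.015 m and height (world z) of wand_center below 0.02 m and x of white_set_center in the frame of side_mat between -0.08 and 0.08 m and y of white_set_center in the frame of side_mat between -0.06 and 0.06 m and height (world z) of each of white_set_center, pink_set_center below 0.055 m and angle between each of white_set_center, pink_set_center's own z axis and vertical below 0.15 rad and x of pink_set_center in the frame of side_mat between -0.08 and 0.08 m and y of pink_set_center in the frame of side_mat between -0.06 and 0.06 m), for 0.2 s.
At the end, for the whole second after the job is handed in: Each box stands upright again with its centre within 15 mm of where it was at the start and within 0.2 rad of square to the riser; the wand lies flat on the mint-green pad, the middle of its length within 15 mm (horizontally) of the pad's centre; all released and at rest (distance of each of white_set_center, pink_set_center from where it was at the start of the episode below 0.015 m and angle between the x axis of each of white_set_center, pink_set_center and the x axis of riser, either way round below 0.2 rad and angle between each of white_set_center, pink_set_center's own z axis and vertical below 0.1 rad and horizontal distance between wand_center and felt_pad below 0.015 m and height (world z) of wand_center below 0.02 m and linear speed of each of white_set, pink_set, wand below 0.02 m/s and angular speed of each of white_set, pink_set, wand below 0.2 rad/s); the robot touches nothing.
It fails at once if the glue stick is shifted more than 20 mm or knocked over (distance of glue_center from where it was at the start of the episode above 0.02 m).
It fails at once if the toy cup is shifted more than 20 mm or knocked over (distance of cup_center from where it was at the start of the episode above 0.02 m).
It fails at once if a box is tipped over (angle between any of white_set_center, pink_set_center's own z axis and vertical above 0.6 rad).
It also fails if it takes over 131 s, if anything falls off the work surface, if the arm or the gripper's body presses on something with over 40 N, if the wrist force passes 120 N, or if a joint passes its speed limit or range.

ROBOT

A 6-joint arm with a two-finger parallel gripper is mounted at the origin on a cart in front of the work surface, level with it; the furniture and walls round the work are solid. World frame = base frame: x ahead of the robot, y to its left, z up, the work surface at z = 0. Lengths are in m, angles in degrees, forces in N, time in s.
With the tool pointing down it reaches from about 0.25 to 0.725 m from the base axis. Payload 9.7 kg.
Tool frame: the origin (TCP) lies midway between the tips of the shut fingers; the grasp point (between the pads) lies bot.hold_point_z behind it (bot.hold_point_z is the distance from the TCP to the grasp point, in m); z points along the fingers, y is the line along which they close (so a half turn about z gives the same grasp; the last joint's range is limited). The gripper opens to 85 mm and grips with 20 to 120 N. Pads are 22 mm wide; open, the fingers measure 114 mm over their backs; the gripper's body (76 mm by 85 mm) begins 54 mm behind the grasp point. The pads swing forward as they close: fully open they stand 13 mm farther back than shut.
Start: joints at [-63.14, 4.979, 10.078, 95.1, 0, 90], TCP at [0.248, -0.491, 0.231] pointing down, gripper open.
Joint ranges: [-179.16, 179.16], [-48.56, 103.87], [-65.8, 70.77], [-126.05, 130.52], [-82.76, 87.17], [-180, 180]. Speed limits (degrees/s): [127.2, 127.2, 147.25, 180, 180, 180].

INTERFACE

Orientations are given as [roll, pitch, yaw] about the fixed x, y, z axes, in that order (R = Rz(yaw) Ry(pitch) Rx(roll)).
In Python, from workcell import bot, camera, camera_model, ticket gives the robot as it stands.
- The arm moves only by the tool send_rows, never from a script. Its argument "targets" is text: rows parted by semicolons, each of 5 numbers parted by spaces: the shift along the tool's x, y, z in mm, then the turn about the tool's z in degrees, then the closure in counts, from 0 (fully open) to 255 (shut). A call has 1 to 20 rows; each row is the pose to reach, as a shift and turn from the pose commanded when the call began, along the tool's axes at that moment; what a row does not reach only later rows make up. A row lasts 1/8 s, in which the tool goes at most 62.5 mm and 10.7 degrees, less where a joint would pass 70% of its speed; a pose out of reach is approached as far as the arm can. A call with a gripper value outside its range is refused whole. The fingers move at their own pace and stop on an object; "newtons" is the grip in N (left out, the last holds). Time passes only in rows, so rows that repeat a pose let the fingers close. It gives the time, the measured TCP pose, the force, the opening and the grip force at its end, in the units of the state.
- bot.get_obs(): the state, without advancing time (a new reading comes with each control period).
- camera(name): name is "scene" or "top" or "wrist"; returns the picture (420x560x3 uint8, blue, green, red); there is no depth.
- camera_model(name): a dict with "K" (3x3 intrinsics, pixels), "pose" (4x4, takes a point from camera to world coordinates); the wrist camera has in their place "T_tool_cam" (4x4, takes a point from camera to tool coordinates, whose origin is the TCP and whose axes are the flange's). Camera axes: x right, y down, z forward; pixel columns grow to the right and rows downward; lengths in m; the calibration is good to about 2 mm. A picture is of the moment at which its call begins: read the wrist's pose just before it. camera_model takes no time and is no camera call.
- ticket.job_done(): hands the job in; it is judged then, once.
The state is a dict: "time": time; "q": joint angles; "qd": joint speeds; "joint_efforts": joint torques, N m; "ee_pos": TCP position; "tcp_rot": TCP orientation; "wrist_force": force on the tool from outside, world axes, zero at the start; "torque": the same for the moment, N m; "opening": finger opening in m; "grasp_force": force on a finger pad.
Only numpy, scipy, OpenCV 4.12 (cv2) and the standard library are available. Lean on these libraries where they do the work, as an engineer would, in place of code of your own. Each camera call takes 0.05 s, during which the arm holds its last target. There are 200 camera calls.

## Working session

There is one attempt and no reset: what is moved stays moved. The work goes in short steps, Python scripts to look and compute and a tool call to move; the robot and the scene stay as the last step left them, time stands still between calls to the robot, and variables do not carry over. Pictures are saved under pics/ and viewed, at most 14 in all, crops included, and the job is handed in when it is done.

Besides the shell and the picture viewer there is one more tool, called after "Emit:" by a JSON object that holds its "fn" and its "kwargs". send_rows: Moves the arm, as the interface text tells. Its arguments: {"type":"object","properties":{"targets":{"type":"string"},"newtons":{"type":"number"}},"required":["targets"]}

```bash
mkdir -p pics; python3 - <<'E'
from workcell import bot,camera,camera_model
import cv2,numpy as np
o=bot.get_obs();print(o,bot.hold_point_z)
for n in("top","scene"):
    cv2.imwrite(f"pics/{n}0.png",camera(n));m=camera_model(n);print(n,np.round(m["K"],1),np.round(m["pose"],3))
print(camera_model("wrist"))
E
```

```text
{'time': 0.0, 'q': array([-6.31413572e+01,  5.01186178e+00,  1.00362335e+01,  9.51018326e+01,
       -5.06530771e-04,  9.00014784e+01]), 'qd': array([ 0.00857339, -0.15019683, -0.04542362,  0.0385957 , -0.05765941,
       -0.05562752]), 'joint_efforts': array([ 6.72602109e-04, -5.20387352e+01,  4.64806867e+01,  1.62202085e-02,
        1.42040517e-05, -1.27273978e-06]), 'ee_pos': array([ 0.24837669, -0.49045988,  0.23059172]), 'tcp_rot': array([-1.79922539e+02,  5.08528974e-04,  2.68571651e+01]), 'wrist_force': array([0.30777169, 0.36283463, 0.01762748]), 'torque': array([-0.03553848,  0.00200421, -0.08177096]), 'grasp_force': 0.0, 'opening': 0.08532722305416592} 0.0187
top [[507.4   0.  272.5]
 [  0.  507.4 205.3]
 [  0.    0.    1. ]] [[ 1.200e-02 -9.810e-01  1.950e-01  3.120e-01]
 [-1.000e+00 -1.200e-02  1.000e-03 -7.000e-03]
 [ 1.000e-03 -1.950e-01 -9.810e-01  1.215e+00]
 [ 0.000e+00  0.000e+00  0.000e+00  1.000e+00]]
scene [[416.8   0.  276.1]
 [  0.  416.8 208.7]
 [  0.    0.    1. ]] [[-0.763 -0.389  0.517  0.003]
 [-0.647  0.454 -0.613  0.654]
 [ 0.003 -0.802 -0.598  0.706]
 [ 0.     0.     0.     1.   ]]
{'K': array([[348.25297867,   0.        , 279.35238128],
       [  0.        , 348.25297867, 204.58030298],
       [  0.        ,   0.        ,   1.        ]]), 'T_tool_cam': array([[-9.21801289e-04, -9.47619933e-01, -3.19398831e-01,
         8.09263402e-02],
       [ 9.99999547e-01, -7.97904101e-04, -5.18759070e-04,
         5.43206133e-04],
       [ 2.36736798e-04, -3.19399165e-01,  9.47620239e-01,
        -1.41562379e-01],
       [ 0.00000000e+00,  0.00000000e+00,  0.00000000e+00,
         1.00000000e+00]])}
```

View pics/top0.png

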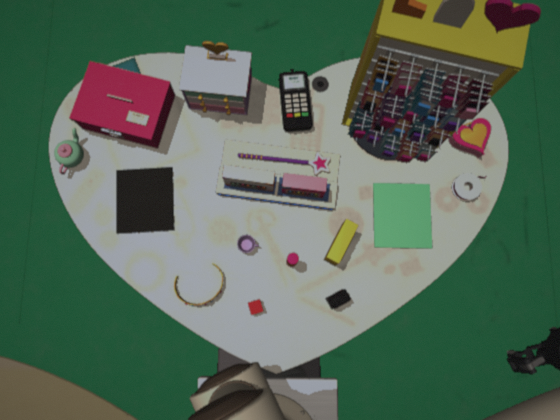

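View pics/scene0.png

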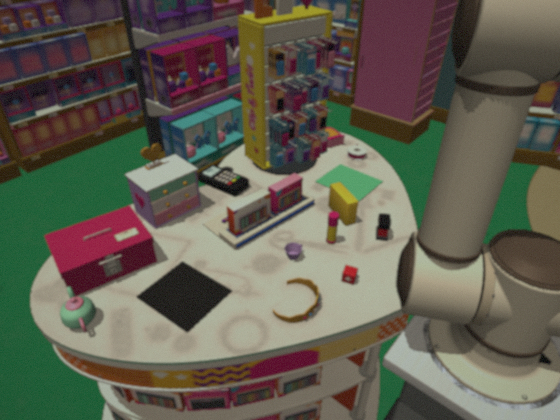

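The top view shows the riser around (280,175), with the white box on the left (250,180) and the pink one on the right (304,185). The wand lies behind them at y≈157, its star at the right (320,162). The mat is at (145,200) and the pad at (402,216). The cup is at (247,244), the glue at (292,259) and the yellow look-alike at (341,242). Next I'll enlarge the riser.

```bash
python3 - <<'E'
import cv2
i=cv2.imread("pics/top0.png")
cv2.imwrite("pics/c1.png",cv2.resize(i[130:220,210:350],None,fx=5.7,fy=5.7,interpolation=cv2.INTER_CUBIC))
a=cv2.resize(i[155:245,105:185],None,fx=4.8,fy=4.8,interpolation=cv2.INTER_CUBIC)
b=cv2.resize(i[170:260,360:440],None,fx=4.8,fy=4.8,interpolation=cv2.INTER_CUBIC)
cv2.imwrite("pics/c2.png",cv2.hconcat([a,b]))
E
```

```text
(no output)
```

View pics/c1.png

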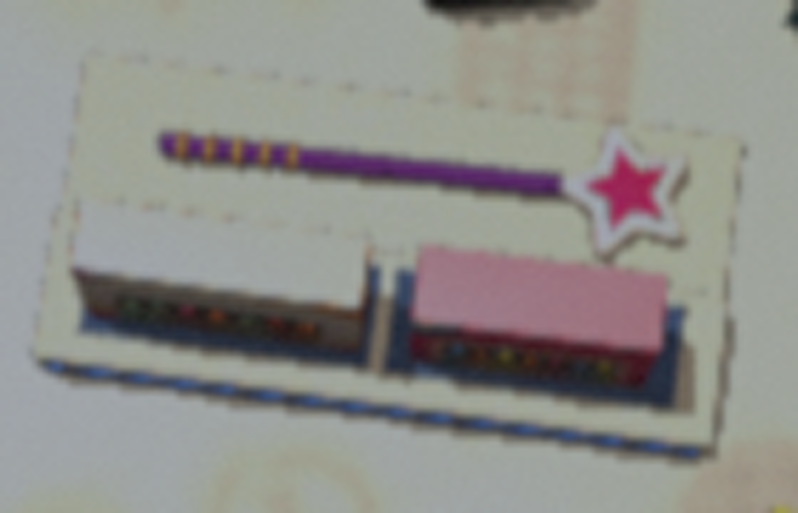

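View pics/c2.png

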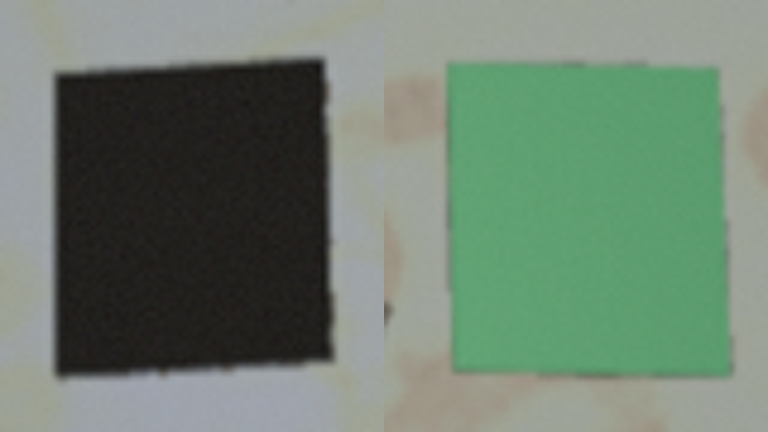

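```bash
cat >h.py <<'E'
import numpy as np
from workcell import bot,camera,camera_model
def ray(name,px,z,T=None):
    m=camera_model(name);P=m["pose"] if T is None else T
    px=np.atleast_2d(px).astype(float)
    d=np.c_[px,np.ones(len(px))]@np.linalg.inv(m["K"]).T@P[:3,:3].T
    c=P[:3,3]; return c+d*((z-c[2])/d[:,2])[:,None]
E
python3 - <<'E'
from h import *
def go(n,p,f,off,z):
    p=np.array(p,float)/f+off; w=ray("top",p,z)[:,:2]; 
    print(n,"ctr",np.round(w.mean(0),4))
    if len(w)==4:
        e=np.diff(np.r_[w,w[:1]],axis=0)*1000; print("  len",np.round(np.linalg.norm(e,axis=1),1),"ang",np.round(np.degrees(np.arctan2(e[:,1],e[:,0])),1))
    return w
o=[209.6,129.6]
go("white",[(80,200),(368,235),(364,308),(72,270)],5.7,o,.102)
go("pink",[(418,247),(668,275),(660,353),(411,322)],5.7,o,.097)
r=np.r_[go("rf",[(38,358),(714,443)],5.7,o,.022),go("rr",[(85,55),(745,140)],5.7,o,.006)];print(r.round(4))
w=go("wand",[(158,143),(565,185),(688,200)],5.7,o,.0125);print(w.round(4),np.linalg.norm(w[1]-w[0]),np.linalg.norm(w[2]-w[0]))
d=(w[1]-w[0]);d/=np.linalg.norm(d);print("mid",w[0]+.115*d,np.degrees(np.arctan2(d[1],d[0])))
go("mat",[(55,73),(325,60),(333,360),(57,376)],4.8,[104.6,154.6],.004)
go("pad",[(64,62),(335,68),(349,376),(70,372)],4.8,[359.6,169.6],.004)
print(ray("top",[(247,243)],.028),ray("top",[(292,258)],.088),ray("top",[(341,242)],.06))
E
```

```text
white ctr [0.6049 0.0505]
  len [115.8  29.9 116.9  28.9] ang [-96.5 177.6  83.1  -4.6]
pink ctr [ 0.5889 -0.0763]
  len [100.3  32.1  99.5  30.9] ang [-95.9 173.8  83.4  -4.7]
rf ctr [ 0.5627 -0.0118]
rr ctr [ 0.7013 -0.0274]
[[ 0.5793  0.1309]
 [ 0.5461 -0.1545]
 [ 0.7189  0.1167]
 [ 0.6837 -0.1716]]
wand ctr [ 0.6641 -0.0517]
[[ 0.6773  0.0833]
 [ 0.6606 -0.0928]
 [ 0.6545 -0.1458]] 0.17683610464296454 0.23017392534253223
mid [ 0.66642901 -0.03119069] -95.42091174585363
mat ctr [0.5635 0.3069]
  len [138.7 156.3 138.3 157.5] ang [ -86.4 -175.6   94.     4.5]
pad ctr [ 0.5328 -0.3198]
  len [138.6 158.1 139.2 159.2] ang [-90.6 179.8  89.9  -0.5]
[[0.45692749 0.05390131 0.028     ]] [[ 0.41736165 -0.04975876  0.088     ]] [[ 0.45790354 -0.16284696  0.06      ]]
```

```bash
cat >>h.py <<'E'
from scipy.spatial.transform import Rotation as Ro
def go(*ws):
    o=bot.get_obs();R=Ro.from_euler("xyz",o["tcp_rot"],degrees=True)
    for x,y,z,a in ws:
        s=R.inv().apply(np.array([x,y,z])-o["ee_pos"])*1000
        print(np.round(s,1),"turn",round(-((a-o["tcp_rot"][2]+180)%360-180),1))
E
python3 -c "
from h import *
go((.6045,.0505,.17,83.4),(.6045,.0505,.062,83.4))"
```

```text
[ 562.1 -321.7   61. ] turn -56.5
[ 562.1 -321.6  169. ] turn -56.5
```

Emit:
{"fn": "send_rows", "kwargs": {"targets": "562 -322 40 -56.5 70;562 -322 40 -56.5 70;562 -322 40 -56.5 70;562 -322 40 -56.5 70;562 -322 40 -56.5 70;562 -322 40 -56.5 70;562 -322 40 -56.5 70;562 -322 40 -56.5 70;562 -322 40 -56.5 70;562 -322 40 -56.5 70;562 -322 40 -56.5 70;562 -322 40 -56.5 70;562 -322 40 -56.5 70;562 -322 40 -56.5 70;562 -322 61 -56.5 70;562 -322 61 -56.5 70;562 -322 61 -56.5 70;562 -322 61 -56.5 70", "newtons": 30}}

```text
time: 2.35
ee_pos: [0.6046, 0.0503, 0.1713]
tcp_rot: [179.9, -0.0, 83.3]
wrist_force: [0.6, 0.9, 0.3]
opening: 0.062
grasp_force: 0.0
```

```bash
python3 -c "
from h import *
import cv2
go((.6045,.0505,.062,83.4));o=bot.get_obs();print(o['ee_pos'],o['tcp_rot'],o['opening'],o['time'])
cv2.imwrite('pics/w1.png',camera('wrist'))"
```

```text
[ 1.000e-01 -3.000e-01  1.093e+02] turn -0.1
[0.60462702 0.05033609 0.17128839] [ 1.79928654e+02 -1.37607280e-02  8.33422958e+01] 0.06200128433209809 2.35
```

View pics/w1.png

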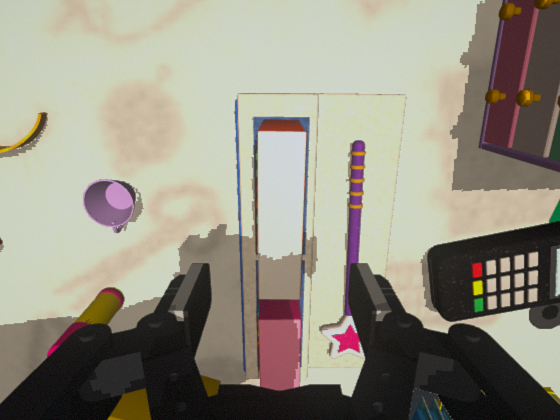

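The wrist view has the white box squarely between the fingers: its top spans columns 258–305 and rows 132–257. The pink box's top starts at row 302. I'll check these against the top-camera values.

```bash
python3 -c "
from h import *
o=bot.get_obs();T=np.eye(4);T[:3,:3]=Ro.from_euler('xyz',o['tcp_rot'],degrees=True).as_matrix();T[:3,3]=o['ee_pos']
T=T@camera_model('wrist')['T_tool_cam']
w=ray('wrist',[(259,132),(304,132),(303,257),(257,257)],.102,T);print(w.mean(0),w)
print(ray('wrist',[(259,302),(300,301)],.097,T))
w=ray('wrist',[(358.5,140),(354,270)],.0125,T);d=w[1]-w[0];print(w,np.degrees(np.arctan2(d[1],d[0])),w[0]+.115*d/np.linalg.norm(d))
print(ray('wrist',[(238,94),(404,96)],.015,T))
"
```

```text
[0.60638202 0.0646517  0.102     ] [[0.59830708 0.10730925 0.102     ]
 [0.62496353 0.10417689 0.102     ]
 [0.61648458 0.02175468 0.102     ]
 [0.58577288 0.02536597 0.102     ]]
[[ 0.58161265 -0.01303717  0.097     ]
 [ 0.61106145 -0.0156562   0.097     ]]
[[ 0.6756357   0.08066469  0.0125    ]
 [ 0.66568862 -0.04434738  0.0125    ]] -94.54937781048407 [ 0.6665141  -0.03397299  0.0125    ]
[[0.57926641 0.12982382 0.015     ]
 [0.71360137 0.11247408 0.015     ]]
```

Emit:
{"fn": "send_rows", "kwargs": {"targets": "0 0 30 0 70;0 0 60 0 70;0 0 85 0 70;0 0 100 0 70;0 0 109 0 70;0 0 109 0 70;0 0 109 0 255;0 0 109 0 255;0 0 109 0 255;0 0 109 0 255;0 0 109 0 255;0 0 109 0 255", "newtons": 30}}

```text
time: 3.9
ee_pos: [0.6049, 0.0506, 0.0623]
tcp_rot: [179.9, -0.0, 83.4]
wrist_force: [-1.0, 0.3, 5.4]
opening: 0.0297
grasp_force: 32.3
```

```bash
python3 -c "
from h import *
go((.606,.310,.122,83.4),(.606,.310,.045,83.4))"
```

```text
[257.8 -28.8 -59.6] turn -0.0
[257.8 -28.9  17.4] turn -0.0
```

Emit:
{"fn": "send_rows", "kwargs": {"targets": "0 0 -15 0 255;0 0 -40 0 255;0 0 -60 0 255;35 -4 -60 0 255;75 -8 -60 0 255;115 -13 -60 0 255;155 -17 -60 0 255;195 -22 -60 0 255;230 -26 -60 0 255;258 -29 -60 0 255;258 -29 -60 0 255;258 -29 -40 0 255;258 -29 -15 0 255;258 -29 5 0 255;258 -29 13 0 255;258 -29 17 0 255;258 -29 17 0 255;258 -29 17 0 255"}}

```text
time: 6.15
ee_pos: [0.6057, 0.3103, 0.0451]
tcp_rot: [180.0, -0.0, 83.4]
wrist_force: [-0.8, -0.5, -2.4]
opening: 0.0299
grasp_force: 31.4
```

```bash
python3 -c "
from h import *
import cv2
cv2.imwrite('pics/t1.png',cv2.resize(camera('top')[90:270,50:360],None,fx=2.5,fy=2.5));print(bot.get_obs())"
```

```text
{'time': 6.2, 'q': array([2.71272107e+01, 2.31434694e+01, 1.11978698e+01, 7.80049311e+01,
       2.26825969e-03, 1.23764424e+02]), 'qd': array([ 0.00966533,  0.15181715, -0.22193983,  0.03096499,  0.0402445 ,
        0.05657593]), 'joint_efforts': array([-4.95421083e-02, -7.24118829e+01,  4.72344446e+01, -8.59226329e-04,
       -3.09934840e-03, -5.66111885e-04]), 'ee_pos': array([0.60565682, 0.31030598, 0.04492753]), 'tcp_rot': array([ 1.79960135e+02, -2.93796464e-02,  8.33627983e+01]), 'wrist_force': array([-0.6554588 , -0.35030557, -1.68351609]), 'torque': array([-0.01986013,  0.02049327,  0.02407531]), 'grasp_force': 31.437590718269348, 'opening': 0.029465439849951165}
```

View pics/t1.png

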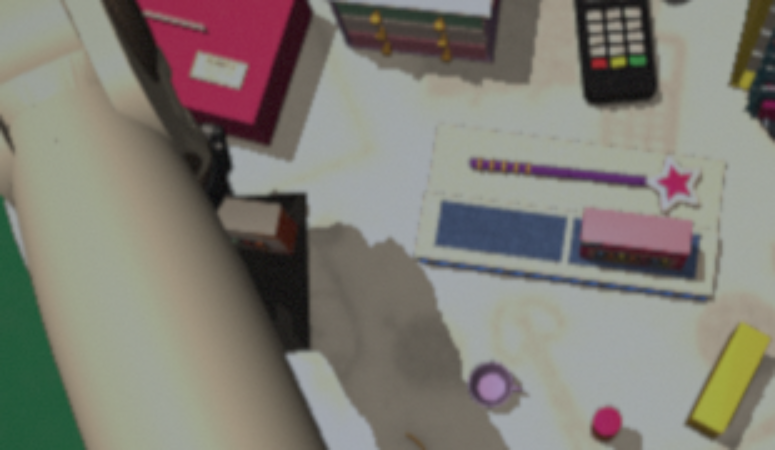

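The white box is on the far part of the mat, and the wand, cup, glue and pink box are unmoved. I'll release it and go to the pink box.

Emit:
{"fn": "send_rows", "kwargs": {"targets": "0 0 1 0 255;0 0 1 0 255;0 0 1 0 70;0 0 1 0 70;0 0 1 0 70;0 0 1 0 70;0 0 -30 0 70;0 0 -80 0 70;0 0 -120 0 70;0 0 -120 0 70"}}

```text
time: 7.45
ee_pos: [0.6067, 0.3108, 0.1685]
tcp_rot: [179.7, -0.2, 83.4]
wrist_force: [0.6, 0.4, -0.2]
opening: 0.0618
grasp_force: 0.0
```

```bash
python3 -c "
from h import *
go((.589,-.0765,.165,83.5),(.589,-.0765,.06,83.5))"
```

```text
[-386.8   27.2    2.3] turn -0.1
[-387.1   26.7  107.3] turn -0.1
```

Emit:
{"fn": "send_rows", "kwargs": {"targets": "-387 26 2 0 70;-387 26 2 0 70;-387 26 2 0 70;-387 26 2 0 70;-387 26 2 0 70;-387 26 2 0 70;-387 26 2 0 70;-387 26 2 0 70;-387 26 2 0 70;-387 26 2 0 70;-387 26 40 0 70;-387 26 70 0 70;-387 26 95 0 70;-387 26 105 0 70;-387 26 105 0 70"}}

```text
time: 9.32
ee_pos: [0.5864, -0.0767, 0.0592]
tcp_rot: [-180.0, -0.0, 83.4]
wrist_force: [0.0, -0.1, -1.2]
opening: 0.0619
grasp_force: 0.0
```

Emit:
{"fn": "send_rows", "kwargs": {"targets": "0 0 0 0 255;0 0 0 0 255;0 0 0 0 255;0 0 0 0 255;0 0 0 0 255;0 0 0 0 255", "newtons": 30}}

```text
time: 10.07
ee_pos: [0.5872, -0.0773, 0.0604]
tcp_rot: [179.9, -0.0, 83.4]
wrist_force: [1.1, 1.6, 5.6]
opening: 0.0313
grasp_force: 37.0
```

```bash
python3 -c "
from h import *
go((.520,.304,.122,83.4),(.520,.304,.043,83.4));print(bot.get_obs()['ee_pos'],bot.get_obs()['tcp_rot'])"
```

```text
[ 371.  -110.7  -61.7] turn -0.0
[ 370.9 -110.8   17.3] turn -0.0
[ 0.58719986 -0.07726244  0.06042142] [ 1.79882546e+02 -1.02848026e-02  8.33641312e+01]
```

Emit:
{"fn": "send_rows", "kwargs": {"targets": "0 0 -15 0 255;0 0 -40 0 255;0 0 -62 0 255;35 -8 -62 0 255;75 -20 -62 0 255;115 -34 -62 0 255;155 -46 -62 0 255;195 -58 -62 0 255;235 -70 -62 0 255;275 -82 -62 0 255;315 -94 -62 0 255;350 -104 -62 0 255;371 -110 -62 0 255;371 -110 -62 0 255;371 -110 -40 0 255;371 -110 -15 0 255;371 -110 5 0 255;371 -110 14 0 255;371 -110 18 0 255;371 -110 18 0 255"}}

```text
time: 12.58
ee_pos: [0.5207, 0.3036, 0.0424]
tcp_rot: [179.9, -0.0, 83.3]
wrist_force: [-0.6, -1.9, 0.3]
opening: 0.0316
grasp_force: 36.3
```

Emit:
{"fn": "send_rows", "kwargs": {"targets": "0 0 0 0 255;0 0 0 0 80;0 0 0 0 80;0 0 0 0 80;0 0 0 0 80;0 0 -30 0 80;0 0 -80 0 80;0 0 -110 0 80;0 0 -110 0 80"}}

```text
time: 13.7
ee_pos: [0.5212, 0.3046, 0.1542]
tcp_rot: [179.8, -0.2, 83.4]
wrist_force: [0.5, 0.3, 0.1]
opening: 0.0586
grasp_force: 0.0
```

```bash
python3 -c "
from h import *
go((.6665,-.0325,.12,84),(.6665,-.0325,.008,84));print(bot.get_obs()['ee_pos'],bot.get_obs()['tcp_rot'])"
```

```text
[-318.2  183.2   34. ] turn -0.6
[-318.5  182.8  145.9] turn -0.6
[0.52115892 0.30463885 0.15416444] [ 1.79788074e+02 -1.60612499e-01  8.33654607e+01]
```

Emit:
{"fn": "send_rows", "kwargs": {"targets": "-318 183 0 -1 150;-318 183 0 -1 150;-318 183 0 -1 150;-318 183 0 -1 150;-318 183 0 -1 150;-318 183 0 -1 150;-318 183 0 -1 150;-318 183 0 -1 150;-318 183 0 -1 150;-318 183 0 -1 150;-318 183 0 -1 150"}}

```text
time: 15.08
ee_pos: [0.665, -0.0323, 0.1515]
tcp_rot: [180.0, -0.0, 84.4]
wrist_force: [0.2, -0.9, -0.9]
opening: 0.0352
grasp_force: 0.0
```

```bash
python3 -c "
from h import *
import cv2
go((.6665,-.0325,.008,84.5));print(bot.get_obs()['ee_pos'],bot.get_obs()['tcp_rot'],bot.get_obs()['opening'])
t=cv2.resize(camera('top')[150:240,100:350],(400,144));w=cv2.resize(camera('wrist'),(400,300))
cv2.imwrite('pics/t2.png',cv2.vconcat([t,w]))"
```

```text
[-1.000e-01  1.500e+00  1.435e+02] turn -0.1
[ 0.66502256 -0.03227627  0.15151894] [ 1.79983362e+02 -2.75241541e-03  8.44210672e+01] 0.03519808073558427
```

View pics/t2.png

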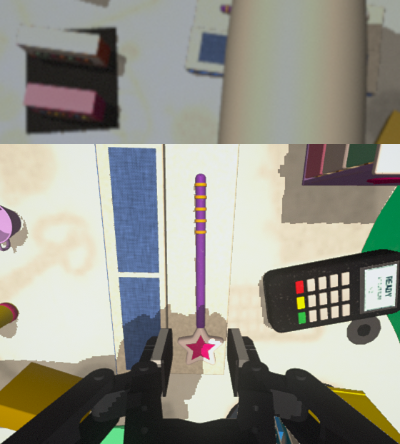

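Both boxes stand on the mat and the wand lies centred between the fingers. I'll descend and grip it.

Emit:
{"fn": "send_rows", "kwargs": {"targets": "0 1 40 0 150;0 1 80 0 150;0 1 110 0 150;0 1 130 0 150;0 1 138 0 150;0 1 142 0 150;0 1 142 0 150;0 1 142 0 255;0 1 142 0 255;0 1 142 0 255;0 1 142 0 255;0 1 142 0 255;0 1 142 0 255", "newtons": 30}}

```text
time: 16.8
ee_pos: [0.6666, -0.0332, 0.0103]
tcp_rot: [179.9, -0.0, 84.4]
wrist_force: [-0.2, 0.2, 5.8]
opening: 0.0093
grasp_force: 29.5
```

```bash
python3 -c "
from h import *
go((.533,-.3195,.13,84.4),(.533,-.3195,.008,84.4));print(bot.get_obs())"
```

```text
[-298.  -104.7 -119.9] turn -0.0
[-298.1 -104.8    2.1] turn -0.0
{'time': 16.8, 'q': array([-2.85050895e+00,  2.21540441e+01,  6.01635297e+00,  7.37797219e+01,
        1.63429071e-03,  9.27880594e+01]), 'qd': array([-0.01316985,  0.03103113,  0.07416943,  0.00538483, -0.06157758,
        0.04199562]), 'joint_efforts': array([ 1.87957106e-02, -6.62520576e+01,  4.34907568e+01, -3.39455372e-01,
        2.13025567e-03, -1.30913575e-02]), 'ee_pos': array([ 0.66660362, -0.03318329,  0.01026469]), 'tcp_rot': array([ 1.79917590e+02, -5.64951790e-03,  8.43614369e+01]), 'wrist_force': array([-0.18057126,  0.21505522,  5.82082554]), 'torque': array([ 0.04346268,  0.17251882, -0.07668002]), 'grasp_force': 29.53087717294693, 'opening': 0.009331383178514532}
```

Emit:
{"fn": "send_rows", "kwargs": {"targets": "0 0 -15 0 255;0 0 -45 0 255;0 0 -80 0 255;0 0 -110 0 255;-3 -30 -120 0 255;-7 -70 -120 0 255;-11 -110 -120 0 255;-13 -131 -120 0 255;-40 -129 -120 0 255;-80 -125 -120 0 255;-120 -122 -120 0 255;-160 -118 -120 0 255;-200 -114 -120 0 255;-240 -110 -120 0 255;-275 -107 -120 0 255;-298 -105 -120 0 255;-298 -105 -120 0 255"}}

```text
time: 18.92
ee_pos: [0.5321, -0.3205, 0.1293]
tcp_rot: [-180.0, -0.0, 84.3]
wrist_force: [-0.5, 0.2, 0.3]
opening: 0.0096
grasp_force: 29.4
```

```bash
python3 -c "
from h import *
import cv2
go((.533,-.3195,.0085,84.4));print(bot.get_obs()['ee_pos'],bot.get_obs()['opening'])
t=cv2.resize(camera('top')[120:300,260:540],(560,360))
cv2.imwrite('pics/t3.png',t)"
```

```text
[  1.1   0.8 120.8] turn -0.1
[ 0.53212611 -0.32048197  0.12934537] 0.009563987280504796
```

View pics/t3.png

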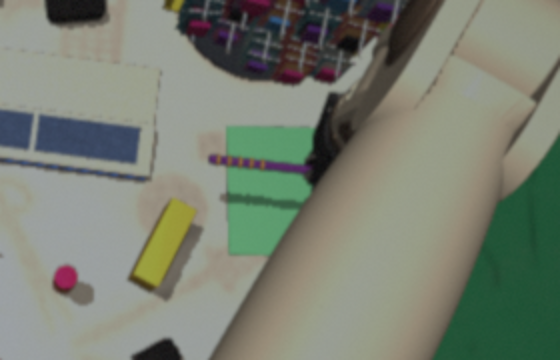

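The wand is held level over the pad, with the handle end at (212,159). Lowering it now.

Emit:
{"fn": "send_rows", "kwargs": {"targets": "1 1 35 0 255;1 1 70 0 255;1 1 95 0 255;1 1 110 0 255;1 1 118 0 255;1 1 121 0 255;1 1 121 0 255;1 1 121 0 255;1 1 121 0 190;1 1 121 0 190;1 1 121 0 190;1 1 121 0 190;1 1 100 0 190;1 1 60 0 190;1 1 20 0 190;1 1 0 0 80;1 1 0 0 80"}}

```text
time: 21.1
ee_pos: [0.5342, -0.319, 0.131]
tcp_rot: [179.8, 0.1, 84.4]
wrist_force: [-0.5, -0.7, 0.2]
opening: 0.0575
grasp_force: 0.0
```

```bash
python3 -c "
from h import *
import cv2
go((.521,-.05,.15,83.4),(.521,.3046,.15,83.4));print(bot.get_obs()['ee_pos'],bot.get_obs()['opening'])"
```

```text
[266.3 -39.5 -19.5] turn 1.0
[619.2 -74.4 -20.1] turn 1.0
[ 0.5341904  -0.31895637  0.13095175] 0.05745941294317645
```

Heading back to the pink box at the pose where I released it (.5207,.3040), and I'll take a picture of the pad on the way.

Emit:
{"fn": "send_rows", "kwargs": {"targets": "40 -4 -20 1 80;619 -74 -20 1 80;619 -74 -20 1 80;619 -74 -20 1 80;619 -74 -20 1 80;619 -74 -20 1 80;619 -74 -20 1 80;619 -74 -20 1 80;619 -74 -20 1 80;619 -74 -20 1 80;619 -74 -20 1 80;619 -74 -20 1 80;619 -74 -20 1 80;619 -74 -20 1 80;619 -74 -20 1 80"}}

```text
time: 22.98
ee_pos: [0.5209, 0.3038, 0.1496]
tcp_rot: [180.0, -0.0, 83.3]
wrist_force: [-0.5, 0.3, -0.0]
opening: 0.0586
grasp_force: 0.0
```

```bash
python3 -c "
from h import *
import cv2
go((.521,.304,.0425,83.4));print(bot.get_obs()['ee_pos'],bot.get_obs()['opening'])
t=cv2.resize(camera('top')[160:270,330:470],(700,550),interpolation=cv2.INTER_CUBIC)
cv2.imwrite('pics/t4.png',t)"
```

```text
[  0.2  -0.  107.1] turn -0.1
[0.52094422 0.30378944 0.14955234] 0.05860118977971276
```

View pics/t4.png

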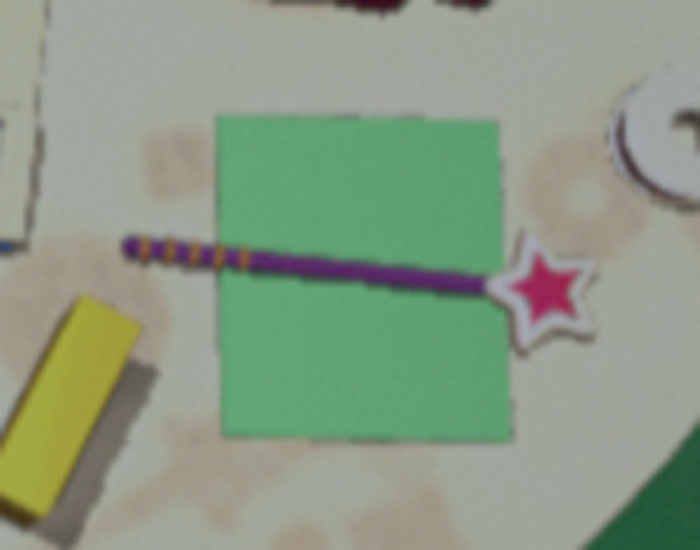

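The wand lies on the pad: its middle is at about (358,271) against the pad's centre at (362,278). That's roughly 4 mm off, well within the limit. Next is the pink box.

Emit:
{"fn": "send_rows", "kwargs": {"targets": "0 0 40 0 80;0 0 75 0 80;0 0 98 0 80;0 0 107 0 80;0 0 107 0 80;0 0 107 0 255;0 0 107 0 255;0 0 107 0 255;0 0 107 0 255;0 0 107 0 255;0 0 107 0 255", "newtons": 30}}

```text
time: 24.4
ee_pos: [0.5212, 0.3051, 0.0437]
tcp_rot: [179.9, -0.1, 83.4]
wrist_force: [-1.5, -0.2, 6.3]
opening: 0.0316
grasp_force: 30.8
```

```bash
python3 -c "
from h import *
go((.5885,-.077,.125,83.4),(.5885,-.077,.0605,83.4));print(bot.get_obs()['ee_pos'],bot.get_obs()['opening'])"
```

```text
[-371.7  111.1  -81.6] turn -0.0
[-371.8  111.   -17.1] turn -0.0
[0.52123132 0.30514573 0.04366363] 0.03164162416808295
```

Emit:
{"fn": "send_rows", "kwargs": {"targets": "0 0 -20 0 255;0 0 -50 0 255;0 0 -82 0 255;-35 10 -82 0 255;-75 22 -82 0 255;-115 34 -82 0 255;-155 46 -82 0 255;-195 58 -82 0 255;-235 70 -82 0 255;-275 82 -82 0 255;-315 94 -82 0 255;-350 105 -82 0 255;-371 111 -82 0 255;-371 111 -82 0 255;-371 111 -60 0 255;-371 111 -38 0 255;-371 111 -25 0 255;-371 111 -20 0 255;-371 111 -17 0 255;-371 111 -17 0 255"}}

```text
time: 26.9
ee_pos: [0.588, -0.076, 0.0616]
tcp_rot: [179.9, -0.0, 83.4]
wrist_force: [-6.1, 2.7, 10.1]
opening: 0.0318
grasp_force: 31.7
```

```bash
python3 -c "
from h import *
print({k:bot.get_obs()[k] for k in ('ee_pos','wrist_force','tcp_rot')})"
```

```text
{'ee_pos': array([ 0.5880359 , -0.07599087,  0.06164549]), 'wrist_force': array([-6.08404649,  2.72552772, 10.08272152]), 'tcp_rot': array([ 1.79925290e+02, -3.43446287e-02,  8.33869723e+01])}
```

Emit:
{"fn": "send_rows", "kwargs": {"targets": "0 0 0 0 80;0 0 0 0 80;0 0 0 0 80;0 0 0 0 80;0 0 -30 0 80;0 0 -70 0 80;0 0 -110 0 80;0 0 -110 0 80"}}

```text
time: 27.9
ee_pos: [0.5894, -0.0768, 0.1729]
tcp_rot: [179.7, 0.0, 83.4]
wrist_force: [0.3, -0.1, 0.5]
opening: 0.0586
grasp_force: 0.0
```

```bash
python3 -c "
from h import *
go((.606,.3105,.165,83.4),(.606,.3105,.0445,83.4));print(bot.get_obs()['ee_pos'],bot.get_obs()['opening'])"
```

```text
[386.6 -28.4   7.7] turn -0.0
[386.6 -29.  128.2] turn -0.0
[ 0.58942559 -0.07678097  0.17289089] 0.058604196287556996
```

Emit:
{"fn": "send_rows", "kwargs": {"targets": "387 -29 7 0 80;387 -29 7 0 80;387 -29 7 0 80;387 -29 7 0 80;387 -29 7 0 80;387 -29 7 0 80;387 -29 7 0 80;387 -29 7 0 80;387 -29 7 0 80;387 -29 7 0 80;387 -29 45 0 80;387 -29 85 0 80;387 -29 115 0 80;387 -29 126 0 80;387 -29 126 0 80;387 -29 126 0 80"}}

```text
time: 29.9
ee_pos: [0.6048, 0.3113, 0.0452]
tcp_rot: [179.9, -0.1, 83.3]
wrist_force: [0.2, -0.4, -0.3]
opening: 0.0586
grasp_force: 0.0
```

Emit:
{"fn": "send_rows", "kwargs": {"targets": "0 0 0 0 255;0 0 0 0 255;0 0 0 0 255;0 0 0 0 255;0 0 0 0 255;0 0 0 0 255", "newtons": 30}}

```text
time: 30.65
ee_pos: [0.6044, 0.3114, 0.0443]
tcp_rot: [179.9, -0.0, 83.4]
wrist_force: [1.3, -0.5, 5.5]
opening: 0.0293
grasp_force: 37.1
```

```bash
python3 -c "
from h import *
import cv2
go((.605,.0505,.13,83.4),(.605,.0505,.0635,83.4));print(bot.get_obs()['ee_pos'],bot.get_obs()['opening'])
t=cv2.resize(camera('top')[130:220,210:350],None,fx=5.7,fy=5.7,interpolation=cv2.INTER_CUBIC)
cv2.imwrite('pics/t5.png',t)"
```

```text
[-259.    30.9  -85.9] turn -0.0
[-259.1   30.8  -19.4] turn -0.0
[0.60439689 0.31139045 0.0442857 ] 0.02930288150957777
```

View pics/t5.png

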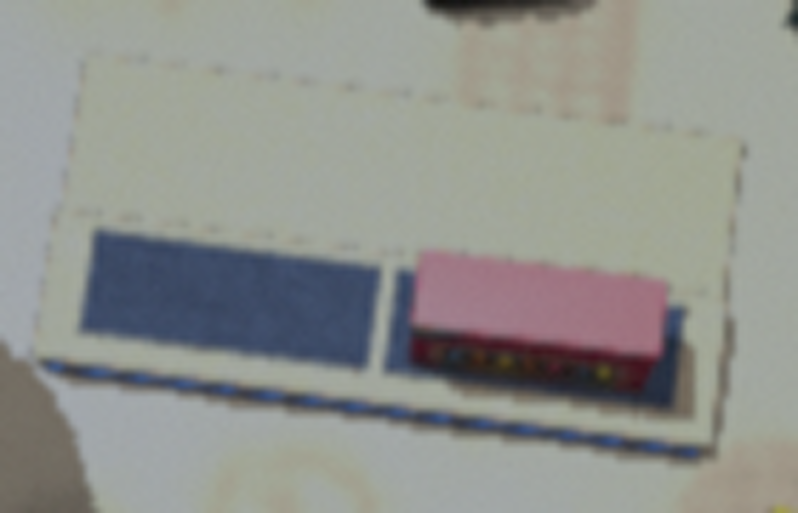

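The pink box is back within about 2 mm of its start. Now the white one.

Emit:
{"fn": "send_rows", "kwargs": {"targets": "0 0 -20 0 255;0 0 -50 0 255;0 0 -85 0 255;-35 4 -85 0 255;-75 9 -85 0 255;-115 14 -85 0 255;-155 19 -85 0 255;-195 24 -85 0 255;-230 28 -85 0 255;-258 31 -85 0 255;-258 31 -85 0 255;-258 31 -85 0 255;-258 31 -60 0 255;-258 31 -38 0 255;-258 31 -26 0 255;-258 31 -21 0 255;-258 31 -18 0 255;-258 31 -18 0 255"}}

```text
time: 32.95
ee_pos: [0.6053, 0.0515, 0.0623]
tcp_rot: [179.9, -0.0, 83.4]
wrist_force: [-1.2, 0.6, 1.2]
opening: 0.0296
grasp_force: 36.7
```

Emit:
{"fn": "send_rows", "kwargs": {"targets": "0 0 0 0 255;0 0 0 0 80;0 0 0 0 80;0 0 0 0 80;0 0 0 0 80;0 0 -30 0 80;0 0 -70 0 80;0 0 -110 0 80;0 0 -130 0 80;200 0 -130 0 80;200 0 -130 0 80;200 0 -130 0 80;200 0 -130 0 80;200 0 -130 0 80;200 0 -130 0 80"}}

```text
time: 34.83
ee_pos: [0.6281, 0.2486, 0.1915]
tcp_rot: [180.0, 0.0, 83.3]
wrist_force: [0.0, -0.2, 0.5]
opening: 0.0583
grasp_force: 0.0
```

```bash
python3 -c "
from h import *
import cv2
i=camera('top')
t=cv2.resize(i[130:220,210:350],None,fx=5.7,fy=5.7,interpolation=cv2.INTER_CUBIC)
cv2.imwrite('pics/t6.png',t);cv2.imwrite('pics/t7.png',i)"
```

```text
(no output)
```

View pics/t6.png

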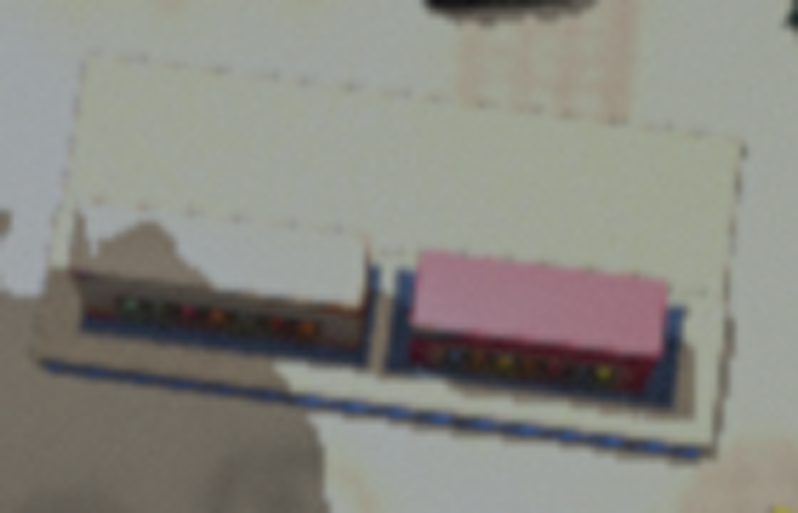

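View pics/t7.png

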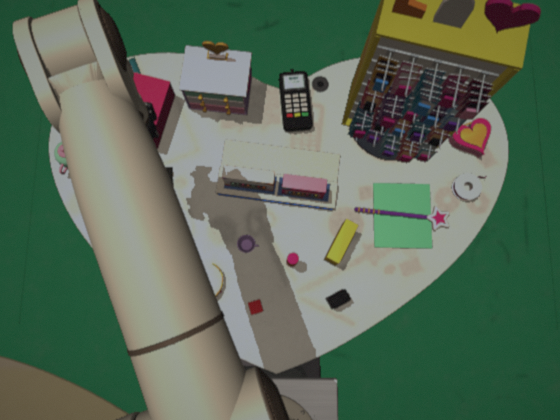

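Both boxes stand back on their panels, matching the first picture to 1–2 px. The wand is on the pad, the cup (247,244) and glue (292,259) haven't moved, and the arm is clear.

```bash
python3 -c "
from workcell import ticket
print(ticket.job_done())"
```

```text
the job is handed in; nothing more can be done
None
```

I handed the job in at about 35 s with the wand about 4 mm from the pad's centre, both boxes back upright within about 2 mm of where they stood, and the glue stick and cup unmoved; no verdict came back.

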